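# Zero the shot counter, then hold the imaging box's shutter open at the mark

## Robot

A 6-joint arm with a two-finger parallel gripper is mounted at the origin on the work surface. World frame = base frame: x ahead of the robot, y to its left, z up, the work surface at z = 0. Lengths are in m, angles in rad, forces in N, time in s.
With the tool pointing down it reaches from about 0.425 to 0.95 m from the base axis. Payload 3.5 kg.
Tool frame: the origin (TCP) lies midway between the tips of the shut fingers; the grasp point (between the pads) lies ctrl.grasp_offset behind it (ctrl.grasp_offset is the distance from the TCP to the grasp point, in m); x points along the fingers, y is the direction in which the jaws open and shut, and the axes are right-handed (so a half turn about x gives the same grasp; the last joint's range is limited). The gripper opens to 85 mm and grips with 20 to 120 N. Pads are 22 mm wide; open, the fingers measure 114 mm over their backs; the gripper's body (76 mm by 85 mm) begins 54 mm behind the grasp point. The pads swing forward as they close: fully open they stand 13 mm farther back than shut.
Start: joints at [-1.357, 0.286, 1.577, -0, 1.279, -0.15], TCP at [0.24, -0.631, 0.231] pointing down, gripper open.
Joint ranges: [-2.77, 2.77], [-0.9, 2.22], [0.21, 2.48], [-1.53, 4.67], [0.24, 2.81], [-2.84, 2.84]. Speed limits (rad/s): [2.79, 2.79, 3.14, 3.14, 3.14, 3.14].

## Interface

Orientations are given as a unit quaternion [x, y, z, w].
In Python, from plant import readout, read_camera, sign_off, ctrl gives the robot as it stands.
- The arm moves only by the tool drive_tool, never from a script. Its argument "steps" is a list of rows, each a list of 5 numbers: the shift along the tool's x, y, z in cm, then the turn about the tool's x in degrees, then the opening, from 0 (shut) to 1 (fully open). A call has 1 to 10 rows; each row shifts and turns the commanded pose from where the row before left it, along the tool's axes as they then stand; what a row does not reach is not made up. A row lasts 1/10 s, in which the tool goes at most 50 mm and 8.59 degrees, less where a joint would pass 70% of its speed; a pose out of reach is approached as far as the arm can. A call is refused whole if a number of a shift passes 5 or a number of a turn 8.59, either way. A call with a gripper value outside its range is refused whole. The fingers move at their own pace and stop on an object; "force" is the grip in N (left out, the last holds). Time passes only in rows, so rows that do not move let the fingers close. It gives the time, the measured TCP pose, the force and the opening at its end, in the units of the state.
- readout.get_state(): the state, without advancing time (a new reading comes with each control period).
- read_camera(name): name is "side" or "top"; returns a dict with "frame" (384x512x3 uint8, red, green, blue), "vertical_fov" (degrees; the focal length in pixels is half the picture's height over the tangent of half this angle, whatever the lens; pixels are square), "cx", "cy" (the principal point, pixels), "k1" (the pictures are not rectified: a ray, as slopes to the right and down, at radius r is drawn at 1 + k1 r^2 times it, then the intrinsics apply), "eye" and "orientation" of the camera in the world. Camera axes: x right, y up, looking along -z (the intrinsics and any distortion apply to the point x, -y, -z); pixel columns grow to the right and rows downward; lengths in m; the calibration is good to about 2 mm. A picture is of the moment at which its call begins. There is no depth.
- sign_off(): hands the job in, once; it reports no verdict.
The state is a dict: "time": time; "qpos": joint angles; "dq": joint speeds; "joint_efforts": joint torques, N m; "eef_pos": TCP position; "tcp_rot": TCP orientation; "contact_force": force on the tool from outside, world axes, zero at the start; "wrist_torque": the same for the moment, N m; "opening": opening from 0.0 (shut) to 1.0 (fully open).
Only numpy, scipy, OpenCV 4.12 (cv2) and the standard library are available. Lean on these libraries where they do the work, as an engineer would, in place of code of your own. Each camera call takes 0.05 s, during which the arm holds its last target. There are 200 camera calls.

## Task

Start a new series on the seedling imaging box: while its shutter is still shut, turn the shot counter knob on top anticlockwise, fully back against its zero stop. Then pull the spring-return shutter slide out by its upright handle until its pointer stands in line with the middle of the index clip on the side rail, and keep it there: finish while still holding the handle, because the slide springs shut when let go, and leave the clip where it is set and the other things on the table undisturbed.

Things in the scene. Friction and masses are not known exactly. Their poses are not given: they have to be found in the camera images.
- imager: Fixed imaging box: grey housing 170 (x) x 150 x 62 high; in front an open bed, 160 long, with an aluminium rail each side (16 wide, top 34 above the table). Origin on the table under the middle of the housing's front face; x points back through the housing, y to the left rail; yaw within 0.5 rad of 0. The slide comes out along -x. The knob is on top, 55 behind the front face, on the centre line.
- counter (a joint): Shot counter knob, rad. 0 = against its zero stop (nib at the knob's foot touches the steel pin on the dial; the nib then points along the box's -x). Grows clockwise seen from above, so zero is reached by turning anticlockwise. Starts between 0.8 and 2.2. Light friction (0.04 N m), no spring: it stays where it is left.
- counter_grip (a point): On the knob's vertical axis, 93 mm above the table, at the height to grip. The grip is an upright black bar 42 long x 14 thick, top 102 above the table, on a round foot 42 across whose top is 72 above the table. The point turns with the knob: x along the bar, y across its thickness; the nib is at the bar's -x end.
- shutter: Shutter slide: aluminium tongue 80 mm wide between the rails, with an upright black handle plate at its front end. Origin at the foot of the plate, 30 above the table; axes as the imaging box; it pulls out along -x. Travel 85; at home the handle's middle is 75 in front of the housing. A spring pulls it shut: 4 N at home, 1 N more each 10 mm; it goes home when let go.
- shutter_grip (a point): Middle of the handle plate, on the box's centre line, at the height to grip, 66 mm above the table. The plate is 14 thick (along x), 36 wide (along y), top 85 above the table; 65 free behind it above the tongue.
- shutter_pointer (a point): Tip of the thin steel pointer (3 mm wide) that sticks out of the slide's left side, 36 above the table, 35 behind the middle of the handle. It moves with the slide.
- mark (a point): The mark: middle of the dark steel index clip (10 mm along the rail, 20 across, 8 high, a thin white line across its middle) on top of the left rail; the point is on its inner face, 36 above the table. Axes as the imaging box. Pointer and mark agree when both have the same place along the box's x. It is 35 to 70 in front of the pointer's home place, stiff, but a hard knock shifts it.
- lens_cap: Bystander (mm): round black cap, 42 diameter, 12 high, lying on top of the imaging box near its far end (some 85 behind the knob); origin on its underside.
- dish: Bystander (mm): small round glass dish, 60 diameter, 14 high, beside the imaging box; origin on its underside.
- dropper: Bystander (mm): amber dropper bottle, 36 diameter, 85 high, beside the imaging box; origin on its underside.
- pot: Bystander (mm): terracotta seedling pot, 68 diameter, 62 high, beside the imaging box; origin on its underside.
- sensor: Bystander (mm): flat black sensor box, 75 x 45 x 22, beside the imaging box; origin on its underside.
- brush: Bystander (mm): hand brush lying at the right of the table, about 200 long; origin on its underside.
- adapter: Bystander (mm): black power adapter block, 110 x 55 x 32, at the left of the table; origin on its underside.

How it is judged:
By the outcome, as a careful person would: the job done as asked, in the order asked, and still so for the second after the job is handed in, while the arm keeps its last pose, push and grip.
It also fails if it takes over 58 s, if anything falls off the work surface, if the arm or the gripper's body presses on something with over 40 N, if the wrist force passes 120 N, or if a joint passes its speed limit or range.

## Working session

There is one attempt and no reset: what is moved stays moved. The work goes in short steps, Python scripts to look and compute and a tool call to move; the robot and the scene stay as the last step left them, time stands still between calls to the robot, and variables do not carry over. Pictures are saved under pics/ and viewed, about 8 in all and at most 12, crops included, and the job is handed in when it is done.

Besides the shell and the picture viewer there is one more tool, called by a JSON object that holds its "fn" and its "kwargs". drive_tool: Moves the arm, as the interface text tells. Its arguments: {"type":"object","properties":{"steps":{"type":"array","items":{"type":"array","items":{"type":"number"}}},"force":{"type":"number"}},"required":["steps"]}

```bash
mkdir -p pics; ls
cat > h.py <<'E'
import numpy as np, cv2
from plant import readout, read_camera, sign_off, ctrl
from scipy.spatial.transform import Rotation as R
def cam(n):
    c=read_camera(n); c['f']=c['frame'].shape[0]/2/np.tan(np.radians(c['vertical_fov'])/2)
    c['K']=np.array([[c['f'],0,c['cx']],[0,c['f'],c['cy']],[0,0,1]]); c['D']=np.array([c['k1'],0,0,0.])
    c['Rw']=R.from_quat(c['orientation']).as_matrix()@np.diag([1,-1,-1]); c['eye']=np.array(c['eye']); return c
def proj(c,P):
    p=(np.atleast_2d(P)-c['eye'])@c['Rw']
    return cv2.projectPoints(p.reshape(-1,1,3),np.zeros(3),np.zeros(3),c['K'],c['D'])[0].reshape(-1,2)
def ray(c,uv):
    u=cv2.undistortPoints(np.array(uv,float).reshape(-1,1,2),c['K'],c['D']).reshape(-1,2)
    return np.c_[u,np.ones(len(u))]@c['Rw'].T
def atz(c,uv,z):
    d=ray(c,uv); z=np.broadcast_to(z,(len(d),)); return c['eye']+d*((z-c['eye'][2])/d[:,2])[:,None]
def save(c,n,crop=None,s=1):
    f=c['frame'][:,:,::-1]
    if crop: x0,y0,x1,y1=crop; f=f[y0:y1,x0:x1]
    cv2.imwrite('pics/'+n+'.png',cv2.resize(f,None,fx=s,fy=s,interpolation=cv2.INTER_CUBIC))
E
python3 - <<'E'
from h import *
print(readout.get_state(), ctrl.grasp_offset)
for n in('top','side'):
    c=cam(n); save(c,n+'0',s=1.5); print(n,c['eye'],c['orientation'],c['f'],c['k1'],c['cx'],c['cy'])
E
```

```text
pics
{'time': 0.0, 'qpos': array([-1.35702098e+00,  2.87212607e-01,  1.57819494e+00, -6.65765200e-06,
        1.27862615e+00, -1.50018107e-01]), 'dq': array([-0.00109786, -0.0004204 ,  0.00207523, -0.00084453, -0.00111479,
       -0.00049657]), 'joint_efforts': array([-5.77230621e-04, -4.05989885e+01, -2.92621064e+01, -1.39088625e-04,
        5.88852097e-03,  2.40097862e-06]), 'eef_pos': array([ 0.24005042, -0.63015421,  0.22990619]), 'tcp_rot': array([-0.69541078, -0.12877542,  0.6954703 , -0.12705036]), 'contact_force': array([0.06111763, 0.00608881, 0.84833194]), 'wrist_torque': array([ 0.0063511 , -0.03827402, -0.00836663]), 'opening': 1.0032435172216245} 0.0187
top [ 0.43580084 -0.05658528  1.2828169 ] [ 0.0415323  -0.0432597  -0.69871407  0.7128831 ] 357.2183595629858 -0.04032509397630444 247.84054193903063 195.52021782300903
side [0.06046726 0.73935331 0.89162356] [-0.13123858  0.4008237   0.86962128 -0.25666248] 419.7649779650083 -0.05028300453867843 246.58096618343808 186.8458058580054
```

View pics/top0.png

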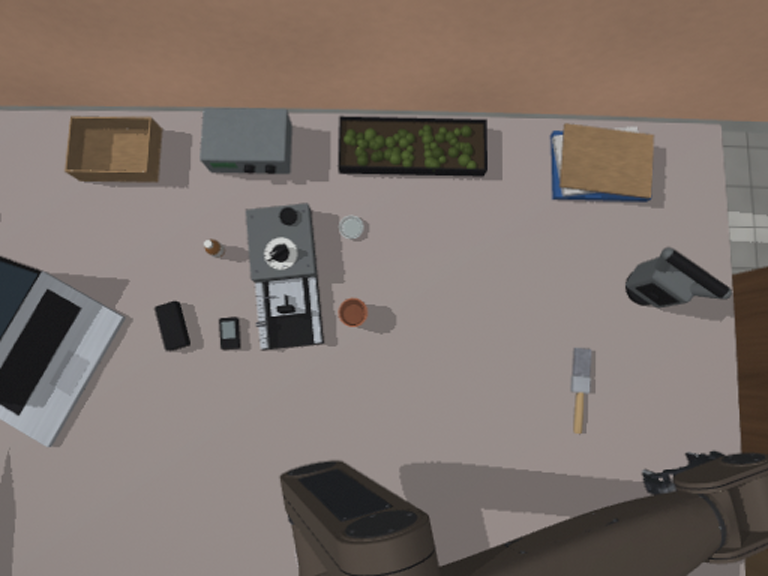

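View pics/side0.png

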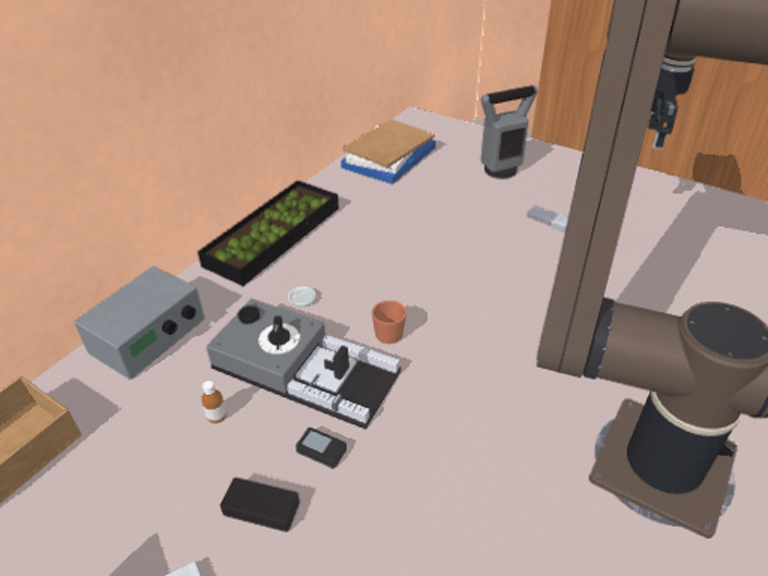

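The top view shows the housing around (280,242)/1.5, the bed below it and the arm clear of both. The side view shows the knob bar, handle and clip. I'll enlarge both.

Run:
```python
from h import *
c=cam('top'); save(c,'top1',(155,125,225,240),5)
c=cam('side'); save(c,'side1',(130,190,275,290),5.5)
```

```text
(no output)
```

View pics/top1.png

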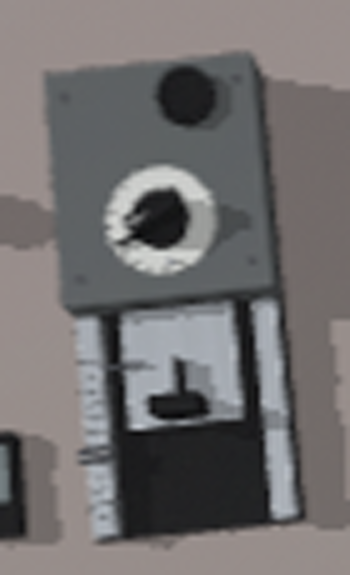

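View pics/side1.png

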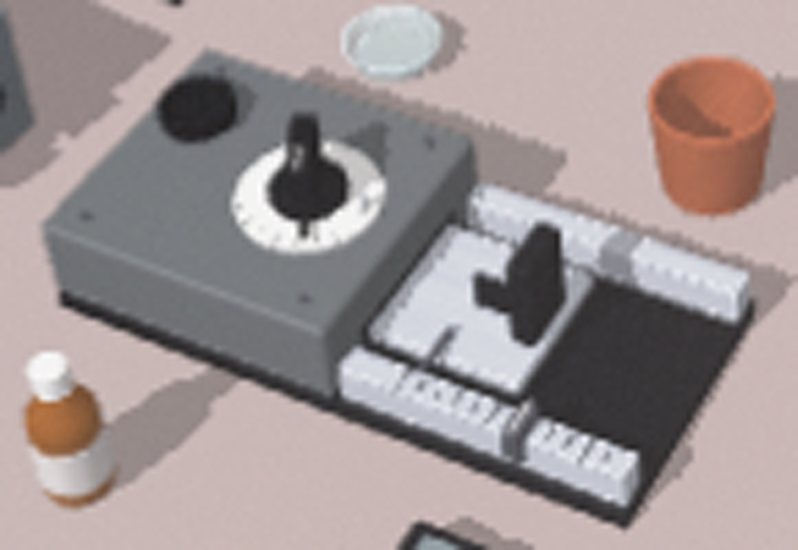

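The top crop gives the housing top corners at about (45,72), (250,55), (268,290) and (68,303), with the dial centre at (161,219). The side crop gives corners (322,335), (45,228), (208,52) and (472,145). The nib shows at (304,230) and the pointer at (445,345). The clip is near (520,425). Now to fit the pose.

Run:
```python
from h import *
from scipy.optimize import least_squares
t=cam('top'); s=cam('side')
T=lambda a:(np.array(a,float)+.5)/5-.5+[155,125]
S=lambda a:(np.array(a,float)+.5)/5.5-.5+[130,190]
B=np.array([[.17,.075,.062],[.17,-.075,.062],[0,-.075,.062],[0,.075,.062],[.055,0,.063]])
tu=T([(45,72),(250,55),(268,290),(68,303),(161,219)]); su=S([(45,228),(208,52),(472,145),(322,335),(308,196)])
def W(p,X): 
    X=np.atleast_2d(X); return np.c_[R.from_euler('z',p[2]).apply(X*[1,1,0])[:,:2]+p[:2],X[:,2]]
ft=lambda p:(proj(t,W(p,B))-tu); fs=lambda p:(proj(s,W(p,B))-su)
for nm,f in(('top',lambda p:ft(p).ravel()),('side',lambda p:fs(p).ravel()),('both',lambda p:np.r_[ft(p).ravel(),fs(p).ravel()])):
    r=least_squares(f,[.65,.08,0.]); print(nm,r.x.round(4),np.abs(r.fun).max().round(2))
p=r.x; np.save('p.npy',p); print(ft(p).round(1).tolist(),fs(p).round(1).tolist())
inv=lambda P:np.c_[R.from_euler('z',-p[2]).apply(np.c_[P[:,:2]-p[:2],0*P[:,2]])[:,:2],P[:,2]]
print('side: nib z65, ptr tip36, clip inner-top z42, clip white mid top', inv(atz(s,S([(304,232),(434,362),(530,402),(516,425)]),[.066,.036,.042,.042])).round(4))
print('side bar top ends', inv(atz(s,S([(304,118),(295,160)]),[.102,.09])).round(4))
print('top: nib,ptr tip,clip mid', inv(atz(t,T([(120,243),(150,366),(97,453)]),[.066,.036,.042])).round(4))
print('handle top mid', inv(atz(t,T([(178,402)]),[.085])).round(4), 'world knob',W(p,[.055,0,.093]),'handle',W(p,[-.075,0,.066]))
```

```text
top [0.6179 0.1498 0.1139] 1.88
side [0.6141 0.152  0.1228] 1.51
both [0.6162 0.1506 0.1188] 2.12
[[-0.9, 0.3], [0.6, -0.4], [1.1, 0.1], [-2.1, 1.7], [-0.4, 0.8]] [[-1.6, -0.9], [-0.1, -1.4], [0.9, -1.5], [-0.3, -0.0], [0.2, 0.0]]
side: nib z65, ptr tip36, clip inner-top z42, clip white mid top [[ 0.0417  0.0245  0.066 ]
 [-0.0441  0.0478  0.036 ]
 [-0.1007  0.0535  0.042 ]
 [-0.1015  0.0685  0.042 ]]
side bar top ends [[ 0.062  -0.0146  0.102 ]
 [ 0.0577  0.0029  0.09  ]]
top: nib,ptr tip,clip mid [[ 0.0428  0.0275  0.066 ]
 [-0.0407  0.0183  0.036 ]
 [-0.0986  0.0589  0.042 ]]
handle top mid [[-0.0733 -0.0065  0.085 ]] world knob [[0.67078926 0.15710684 0.093     ]] handle [[0.54170562 0.14169856 0.066     ]]
```

Run:
```python
from h import *
t=cam('top'); s=cam('side'); p=np.load('p.npy')
T=lambda a:(np.array(a,float)+.5)/5-.5+[155,125]
S=lambda a:(np.array(a,float)+.5)/5.5-.5+[130,190]
def tri(a,b):
    d=np.array([ray(t,T([a]))[0],ray(s,S([b]))[0]]); l=np.linalg.lstsq(np.c_[d[0],-d[1]],s['eye']-t['eye'],rcond=None)[0]
    P=t['eye']+d[0]*l[0];Q=s['eye']+d[1]*l[1]; X=(P+Q)/2; r=R.from_euler('z',-p[2]).apply(X-[p[0],p[1],0]); return r.round(4),np.linalg.norm(P-Q).round(4)
print('stub end top',tri((181,358),(480,277)),tri((181,358),(480,300)))
print('plate top mid',tri((178,402),(546,230)))
print('nib',tri((120,243),(304,232)),'bar far end',tri((178,190),(304,118)))
print('ptr root',tri((130,367),(434,362)), tri((150,366),(450,335)),'clip',tri((97,453),(516,425)))
q=readout.get_state(); print(R.from_quat(q['tcp_rot']).as_matrix().round(3))
P=np.array([[.0,0,0]]);
b=atz(s,S([(516,425),(513,437),(540,408),(405,388),(440,350)]),[.042,.042,.042,.036,.036]); print(R.from_euler('z',-p[2]).apply(b-[p[0],p[1],0]).round(4))
```

```text
stub end top (array([-0.039 , -0.0052,  0.0423]), np.float64(0.0019)) (array([-0.0378, -0.0033,  0.0268]), np.float64(0.0038))
plate top mid (array([-0.076 , -0.0082,  0.09  ]), np.float64(0.0045))
nib (array([0.0413, 0.0266, 0.0684]), np.float64(0.0023)) bar far end (array([ 0.0681, -0.0201,  0.0952]), np.float64(0.0027))
ptr root (array([-0.0368,  0.0358,  0.0194]), np.float64(0.0023)) (array([-0.0379,  0.0208,  0.0245]), np.float64(0.0028)) clip (array([-0.0973,  0.0612,  0.0315]), np.float64(0.001))
[[-0.     0.356 -0.935]
 [ 0.    -0.935 -0.356]
 [-1.    -0.    -0.   ]]
[[-0.1015  0.0685  0.042 ]
 [-0.1037  0.0753  0.042 ]
 [-0.1067  0.0547  0.042 ]
 [-0.0399  0.0678  0.036 ]
 [-0.0429  0.0399  0.036 ]]
```

Run:
```python
from h import *
from scipy.optimize import least_squares
t=cam('top'); s=cam('side')
T=lambda a:(np.array(a,float)+.5)/5-.5+[155,125]
S=lambda a:(np.array(a,float)+.5)/5.5-.5+[130,190]
tu=T([(45,72),(250,55),(268,290),(68,303),(161,219),(97,540),(300,518),(178,402)]); su=S([(45,228),(208,52),(472,145),(322,335),(308,196),(626,478),(749,270),(546,230)])
def W(p,X): 
    X=np.atleast_2d(X); return np.c_[R.from_euler('z',p[2]).apply(X*[1,1,0])[:,:2]+p[:2],X[:,2]]
def f(p):
    B=np.array([[.17,.075,.062],[.17,-.075,.062],[0,-.075,.062],[0,.075,.062],[.055,0,.063],[-.16,p[3],.034],[-.16,-p[3],.034],[-.075,0,.085]])
    return np.r_[proj(t,W(p,B))-tu+p[4:6],proj(s,W(p,B))-su+p[6:8],[p[4:6]/1.],[p[6:8]/1.]]
r=least_squares(lambda p:f(p).ravel(),[.615,.15,.12,.07,0,0,0,0],loss='soft_l1'); p=r.x; np.save('p.npy',p)
print(p.round(4)); print(f(p).round(1).tolist())
print('knob',W(p,[.055,0,.093]),'handle',W(p,[-.075,0,.066]))
q=readout.get_state(); M=R.from_quat(q['tcp_rot']).as_matrix()
print('TCP delta tool cm',(M.T@(W(p,[.055,0,.2])[0]-q['eef_pos'])*100).round(2),'yaw of tool y deg',np.degrees(np.arctan2(M[1,1],M[0,1])))
off=np.r_[p[6:8]]
for z,uv in((.066,(304,232)),(.036,(405,388)),(.042,(516,425))):
    P=atz(s,S([uv])+off,z)[0]; print(R.from_euler('z',-p[2]).apply(P-[p[0],p[1],0]).round(4))
off=p[4:6]
for z,uv in((.066,(120,243)),(.036,(107,367)),(.042,(97,453))):
    P=atz(t,T([uv])+off,z)[0]; print(R.from_euler('z',-p[2]).apply(P-[p[0],p[1],0]).round(4))
```

```text
[0.6184 0.1475 0.1334 0.0713 0.0484 0.0127 0.0645 0.8125]
[[-0.6, 0.1], [0.8, -1.2], [2.0, -0.8], [-1.1, 1.4], [0.3, 0.2], [-0.1, 0.2], [-0.0, 0.0], [-0.6, 0.0], [-1.6, -0.3], [-0.7, -1.1], [0.7, -1.7], [0.3, -0.2], [0.2, 0.1], [0.7, 0.1], [1.0, 0.4], [-2.3, 2.6], [0.0, 0.0], [0.1, 0.8]]
knob [[0.67287676 0.15480901 0.093     ]] handle [[0.54403202 0.13751647 0.066     ]]
TCP delta tool cm [  3.13 -58.02 -68.39] yaw of tool y deg -69.15747261950294
[0.0385 0.0298 0.066 ]
[-0.0422  0.0741  0.036 ]
[-0.1036  0.0756  0.042 ]
[0.0414 0.0301 0.066 ]
[-0.0396  0.0523  0.036 ]
[-0.0996  0.0635  0.042 ]
```

{"fn": "drive_tool", "kwargs": {"steps": [[0, 0, 0, -8.57, 1], [0, 0, 0, -8.57, 1], [0, 0, 0, -8.57, 1], [0, 0, 0, -8.57, 1], [0, 0, 0, -8.57, 1], [0, 0, 0, -8.57, 1], [0, 0, 0, -8.57, 1], [0, 0, 0, -8.57, 1], [0, 0, 0, -8.57, 1], [0, 0, 0, -8.57, 1]]}}

```text
time: 1.5
eef_pos: [0.2402, -0.6308, 0.2314]
tcp_rot: [0.421, 0.568, -0.421, 0.568]
contact_force: [-0.5, -0.7, 0.4]
opening: 0.996
```

{"fn": "drive_tool", "kwargs": {"steps": [[0, 0, 0, -8.57, 1], [0, 0, 0, -8.57, 1], [0, 0, 0, 0, 1]]}}

```text
time: 1.8
eef_pos: [0.2402, -0.6308, 0.2314]
tcp_rot: [0.334, 0.623, -0.334, 0.623]
contact_force: [0.0, 0.3, 0.2]
opening: 1.0
```

```bash
cat >> h.py <<'E'
def delta(target):
    q=readout.get_state(); M=R.from_quat(q['tcp_rot']).as_matrix()
    print('delta tool cm',(M.T@(np.array(target)-q['eef_pos'])*100).round(2),'yaw y',np.degrees(np.arctan2(M[1,1],M[0,1])).round(2),'pos',q['eef_pos'].round(4),'F',q['contact_force'].round(2),'Mz',q['wrist_torque'].round(3),'op',round(q['opening'],3),'t',q['time'],'q6',q['qpos'][5].round(2), 'x',M[:,0].round(3))
E
python3 -c "
from h import *
delta([.672,.155,.16])"
```

```text
delta tool cm [  7.13  79.5  -41.46] yaw y 33.67 pos [ 0.2402 -0.6308  0.2314] F [0.   0.27 0.2 ] Mz [ 0.012 -0.036 -0.039] op 1.0 t 1.8 q6 -1.94 x [ 0. -0. -1.]
```

{"fn": "drive_tool", "kwargs": {"steps": [[0, 4.42, -2.3, 0, 1], [0, 4.42, -2.3, 0, 1], [0, 4.42, -2.3, 0, 1], [0, 4.42, -2.3, 0, 1], [0, 4.42, -2.3, 0, 1], [0, 4.42, -2.3, 0, 1], [0, 4.42, -2.3, 0, 1], [0, 4.42, -2.3, 0, 1], [0, 4.42, -2.3, 0, 1]]}}

```text
time: 2.7
eef_pos: [0.4571, -0.2361, 0.2317]
tcp_rot: [0.335, 0.622, -0.335, 0.623]
contact_force: [0.1, -0.5, -0.2]
opening: 0.998
```

{"fn": "drive_tool", "kwargs": {"steps": [[0, 4.42, -2.3, 0, 1], [0, 4.42, -2.3, 0, 1], [0, 4.42, -2.3, 0, 1], [0, 4.42, -2.3, 0, 1], [0, 4.42, -2.3, 0, 1], [0, 4.42, -2.3, 0, 1], [0, 4.42, -2.3, 0, 1], [0, 4.0, -2.1, 0, 1], [0, 0, 0, 0, 1], [0, 0, 0, 0, 1]]}}

```text
time: 3.7
eef_pos: [0.6462, 0.1082, 0.2309]
tcp_rot: [0.333, 0.624, -0.334, 0.623]
contact_force: [1.1, 0.2, -0.1]
opening: 1.002
```

```bash
python3 -c "
from h import *
delta([.672,.155,.13])
c=cam('side'); save(c,'side2',(130,120,275,290),4)"
```

```text
delta tool cm [10.09  4.75 -2.47] yaw y 33.67 pos [0.6462 0.1082 0.2309] F [ 1.06  0.21 -0.1 ] Mz [0.003 0.018 0.03 ] op 1.002 t 3.7 q6 -0.58 x [-0.001 -0.001 -1.   ]
```

View pics/side2.png

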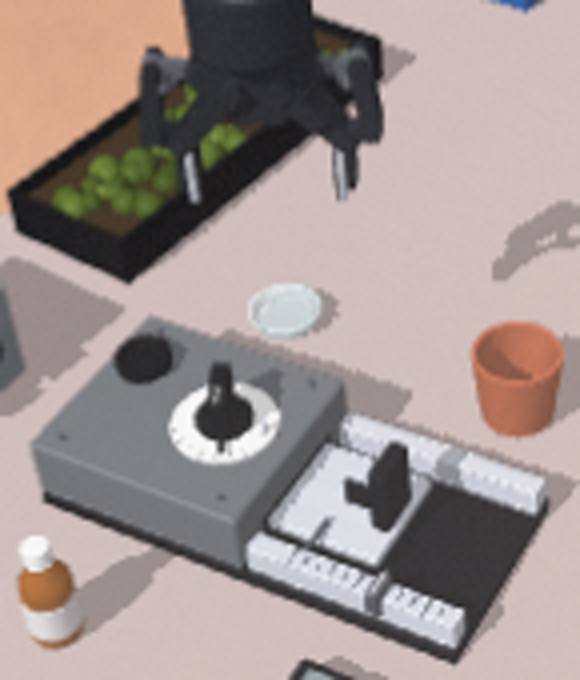

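The view shows the gripper above and right of the knob, fingers open, with nothing disturbed. It stopped about one row short, so I'll make up the distance and descend.

{"fn": "drive_tool", "kwargs": {"steps": [[0, 2.4, -1.25, 0, 1], [0, 2.35, -1.22, 0, 1], [3, 0, 0, 0, 1], [3, 0, 0, 0, 1], [2.5, 0, 0, 0, 1], [0, 0, 0, 0, 1], [0, 0, 0, 0, 1]]}}

```text
time: 4.45
eef_pos: [0.6719, 0.1528, 0.1467]
tcp_rot: [0.334, 0.623, -0.335, 0.623]
contact_force: [0.1, -0.9, -0.5]
opening: 1.0
```

```bash
python3 -c "
from h import *
delta([.672,.155,.077])
c=cam('side'); save(c,'side3',(130,150,275,260),5)
c=cam('top'); save(c,'top3',(140,100,240,240),4)
a=cv2.imread('pics/side3.png');b=cv2.imread('pics/top3.png')[:,:];b=cv2.resize(b,None,fx=550/b.shape[0],fy=550/b.shape[0])
cv2.imwrite('pics/both3.png',cv2.resize(np.hstack([a,b]),(800,int(800*550/(a.shape[1]+b.shape[1])))))"
```

```text
delta tool cm [ 6.97  0.14 -0.18] yaw y 33.54 pos [0.6719 0.1528 0.1467] F [ 0.07 -0.86 -0.5 ] Mz [-0.027  0.01   0.001] op 1.0 t 4.45 q6 -0.51 x [-0.001 -0.    -1.   ]
```

View pics/both3.png

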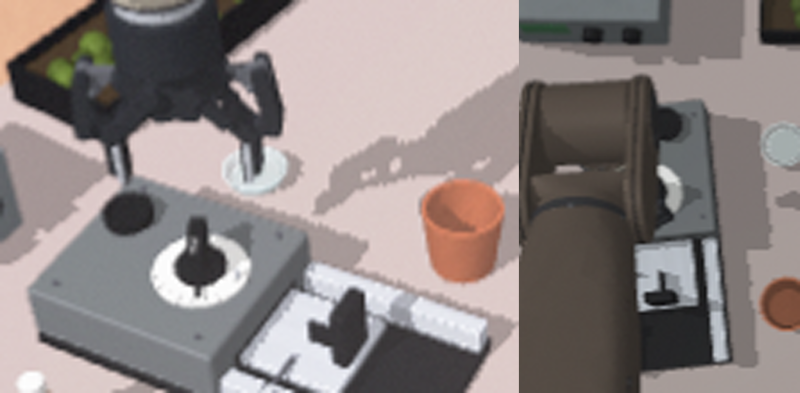

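The fingers straddle the knob, with tips at (122,180) and (250,180). I'll descend the remaining 7 cm.

{"fn": "drive_tool", "kwargs": {"steps": [[2, 0.1, -0.2, 0, 1], [2, 0, 0, 0, 1], [1, 0, 0, 0, 1], [1, 0, 0, 0, 1], [0.9, 0, 0, 0, 1], [0, 0, 0, 0, 1]]}}

```text
time: 5.15
eef_pos: [0.6712, 0.1563, 0.0764]
tcp_rot: [0.333, 0.624, -0.334, 0.623]
contact_force: [0.0, 0.5, 0.4]
opening: 1.0
```

```bash
python3 -c "
from h import *
delta([.672,.155,.077])
c=cam('side'); save(c,'side4',(145,170,245,250),7)"
```

```text
delta tool cm [-0.06 -0.01  0.15] yaw y 33.67 pos [0.6712 0.1563 0.0764] F [0.01 0.52 0.41] Mz [ 0.002 -0.002  0.004] op 1.0 t 5.15 q6 -0.51 x [-0.002 -0.    -1.   ]
```

View pics/side4.png

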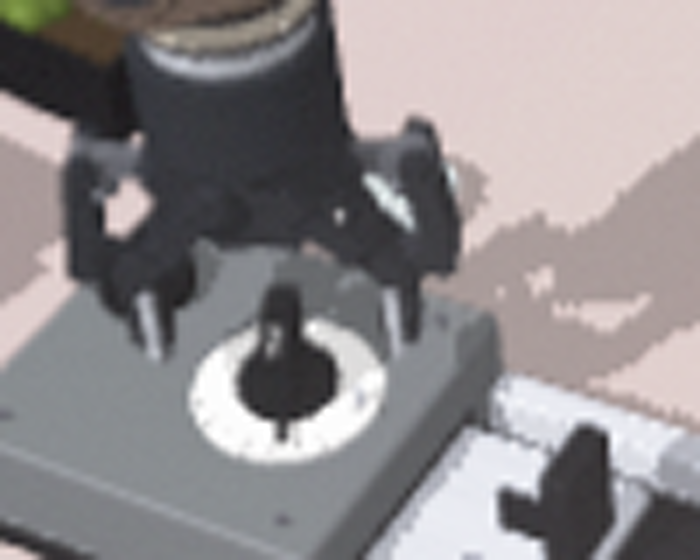

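The fingers straddle the bar evenly, with tip mid at x≈278 and the bar at 283. The nib still shows at (282,435). I'll close.

{"fn": "drive_tool", "kwargs": {"steps": [[0, 0, 0, 0, 0.5], [0, 0, 0, 0, 0.3], [0, 0, 0, 0, 0], [0, 0, 0, 0, 0], [0, 0, 0, 0, 0], [0, 0, 0, 0, 0], [0, 0, 0, 0, 0]], "force": 40}}

```text
time: 5.9
eef_pos: [0.6718, 0.1564, 0.0777]
tcp_rot: [0.334, 0.623, -0.334, 0.623]
contact_force: [-0.8, 0.0, 2.7]
opening: 0.153
```

```bash
python3 -c "
from h import *
delta([.672,.155,.077])"
```

```text
delta tool cm [ 0.07 -0.06  0.13] yaw y 33.68 pos [0.6718 0.1564 0.0777] F [-0.82  0.02  2.68] Mz [-0.085  0.176  0.016] op 0.153 t 5.9 q6 -0.51 x [-0. -0. -1.]
```

It's gripped: 13 mm opening and small forces. Now I'll turn it anticlockwise.

{"fn": "drive_tool", "kwargs": {"steps": [[0, 0, 0, -4, 0], [0, 0, 0, -6, 0], [0, 0, 0, -6, 0], [0, 0, 0, -6, 0], [0, 0, 0, -6, 0], [0, 0, 0, -6, 0], [0, 0, 0, -6, 0], [0, 0, 0, -6, 0], [0, 0, 0, -4, 0], [0, 0, 0, 0, 0]]}}

```text
time: 6.9
eef_pos: [0.671, 0.1552, 0.0777]
tcp_rot: [0.037, 0.707, -0.039, 0.705]
contact_force: [-4.4, -4.1, 3.8]
opening: 0.154
```

```bash
python3 -c "
from h import *
delta([.672,.155,.077])"
```

```text
delta tool cm [ 0.07 -0.    0.1 ] yaw y 83.78 pos [0.671  0.1552 0.0777] F [-4.37 -4.06  3.81] Mz [-0.599  0.554  0.044] op 0.154 t 6.9 q6 -1.38 x [-0.003 -0.002 -1.   ]
```

{"fn": "drive_tool", "kwargs": {"steps": [[0, 0, 0, -3, 0], [0, 0, 0, -2, 0], [0, 0, 0, 0, 0]]}}

```text
time: 7.2
eef_pos: [0.671, 0.155, 0.0777]
tcp_rot: [0.007, 0.708, -0.009, 0.706]
contact_force: [-3.8, -3.4, 4.2]
opening: 0.156
```

```bash
python3 -c "
from h import *
delta([.672,.155,.077])"
```

```text
delta tool cm [0.07 0.   0.1 ] yaw y 88.75 pos [0.671  0.155  0.0777] F [-3.85 -3.4   4.23] Mz [-0.633  0.606  0.054] op 0.156 t 7.2 q6 -1.47 x [-0.003 -0.003 -1.   ]
```

{"fn": "drive_tool", "kwargs": {"steps": [[0, 0, 0, -3, 0], [0, 0, 0, -2, 0], [0, 0, 0, 0, 0]]}}

```text
time: 7.5
eef_pos: [0.671, 0.1549, 0.0777]
tcp_rot: [-0.024, 0.708, 0.022, 0.706]
contact_force: [-4.4, -3.4, 4.2]
opening: 0.156
```

```bash
python3 -c "
from h import *
delta([.672,.155,.077])"
```

```text
delta tool cm [0.07 0.01 0.1 ] yaw y 93.75 pos [0.671  0.1549 0.0777] F [-4.44 -3.43  4.16] Mz [-0.705  0.596  0.011] op 0.156 t 7.5 q6 -1.55 x [-0.003 -0.003 -1.   ]
```

{"fn": "drive_tool", "kwargs": {"steps": [[0, 0, 0, -2, 0], [0, 0, 0, -1, 0], [0, 0, 0, 0, 0]]}}

```text
time: 7.8
eef_pos: [0.671, 0.1547, 0.0777]
tcp_rot: [-0.043, 0.707, 0.04, 0.705]
contact_force: [-4.1, -4.2, 3.1]
opening: 0.153
```

```bash
python3 -c "
from h import *
delta([.672,.155,.077])"
```

```text
delta tool cm [0.07 0.01 0.1 ] yaw y 96.73 pos [0.671  0.1547 0.0777] F [-4.1  -4.2   3.08] Mz [-0.748  0.591  0.02 ] op 0.153 t 7.8 q6 -1.61 x [-0.003 -0.003 -1.   ]
```

{"fn": "drive_tool", "kwargs": {"steps": [[0, 0, 0, -2, 0], [0, 0, 0, -1, 0], [0, 0, 0, 0, 0]]}}

```text
time: 8.1
eef_pos: [0.6709, 0.1548, 0.0777]
tcp_rot: [-0.058, 0.706, 0.057, 0.703]
contact_force: [-4.2, -5.4, 3.3]
opening: 0.155
```

```bash
python3 -c "
from h import *
delta([.672,.155,.077])"
```

```text
delta tool cm [0.07 0.01 0.11] yaw y 99.34 pos [0.6709 0.1548 0.0777] F [-4.22 -5.45  3.34] Mz [-0.881  0.719 -1.217] op 0.155 t 8.1 q6 -1.65 x [-0.004 -0.001 -1.   ]
```

The stop is reached: the torque about the knob axis jumped from 0.02 to 1.2 N m at yaw ≈98–99°. I'll release, rise, turn back and move above the handle.

{"fn": "drive_tool", "kwargs": {"steps": [[0, 0, 0, 0, 1], [0, 0, 0, 0, 1], [0, 0, 0, 0, 1], [0, 0, 0, 0, 1], [0, 0, 0, 0, 1], [-2, 0, 0, 0, 1], [-3, 0, 0, 0, 1], [-3, 0, 0, 0, 1], [0, 0, 0, 0, 1]]}}

```text
time: 9.0
eef_pos: [0.6751, 0.1569, 0.1638]
tcp_rot: [-0.06, 0.701, 0.06, 0.708]
contact_force: [0.7, 0.4, 0.8]
opening: 0.995
```

{"fn": "drive_tool", "kwargs": {"steps": [[0, 0, 0, 8.5, 1], [0, 0, 0, 8.5, 1], [0, 0, 0, 8.5, 1], [0, 0, 0, 8.5, 1], [0, 0, 0, 8.5, 1], [0, 0, 0, 8.5, 1], [0, 0, 0, 8.5, 1], [0, 0, 0, 8.5, 1], [0, 0, 0, 8.5, 1], [0, 0, 0, 8.5, 1]]}}

```text
time: 10.0
eef_pos: [0.6713, 0.1565, 0.1561]
tcp_rot: [0.433, 0.559, -0.434, 0.558]
contact_force: [0.1, 0.1, -0.1]
opening: 0.998
```

{"fn": "drive_tool", "kwargs": {"steps": [[0, 0, 0, 6.7, 1], [0, -3, 0, 0, 1], [0, -3, 0, 0, 1], [0, -3, 0, 0, 1], [0, -3, 0, 0, 1], [0, 0, 0, 0, 1], [0, 0, 0, 0, 1]]}}

```text
time: 10.7
eef_pos: [0.5526, 0.1398, 0.1569]
tcp_rot: [0.464, 0.534, -0.464, 0.534]
contact_force: [-0.0, 1.0, 0.6]
opening: 0.998
```

```bash
python3 -c "
from h import *
delta([.5435,.138,.11])
c=cam('side'); save(c,'side5',(130,165,275,290),5.5)"
```

```text
delta tool cm [ 4.69 -0.92  0.05] yaw y 8.0 pos [0.5526 0.1398 0.1569] F [-0.02  1.01  0.61] Mz [-0.042 -0.015  0.007] op 0.998 t 10.7 q6 -0.07 x [-0.  0. -1.]
```

View pics/side5.png

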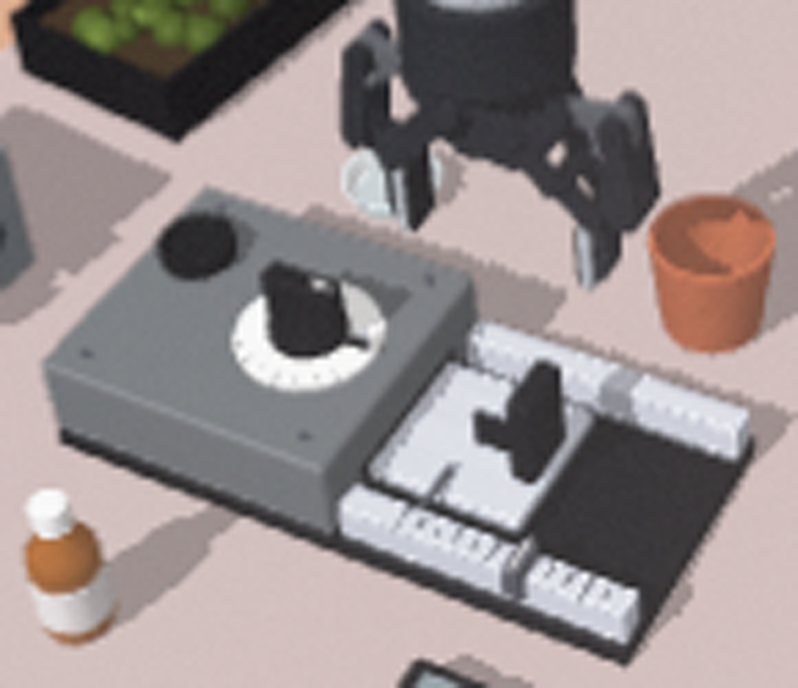

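The knob is at its zero stop, with the nib touching the pin at (370,345), and the rest looks untouched. I'll line up and descend over the handle.

{"fn": "drive_tool", "kwargs": {"steps": [[0, -0.9, 0, 0, 0.8], [3, 0, 0, 0, 0.8], [2, 0, 0, 0, 0.8], [2, 0, 0, 0, 0.8], [2, 0, 0, 0, 0.8], [0, 0, 0, 0, 0.8], [0, 0, 0, 0, 0.8]]}}

```text
time: 11.45
eef_pos: [0.5442, 0.1385, 0.0673]
tcp_rot: [0.464, 0.534, -0.464, 0.533]
contact_force: [-0.2, -0.3, 0.5]
opening: 0.802
```

```bash
python3 -c "
from h import *
delta([.5435,.138,.049])
c=cam('side'); save(c,'side6',(190,185,275,265),8)"
```

```text
delta tool cm [ 1.83 -0.08  0.04] yaw y 7.98 pos [0.5442 0.1385 0.0673] F [-0.19 -0.28  0.5 ] Mz [ 0.009 -0.033 -0.067] op 0.802 t 11.45 q6 -0.07 x [-0.001 -0.    -1.   ]
```

View pics/side6.png

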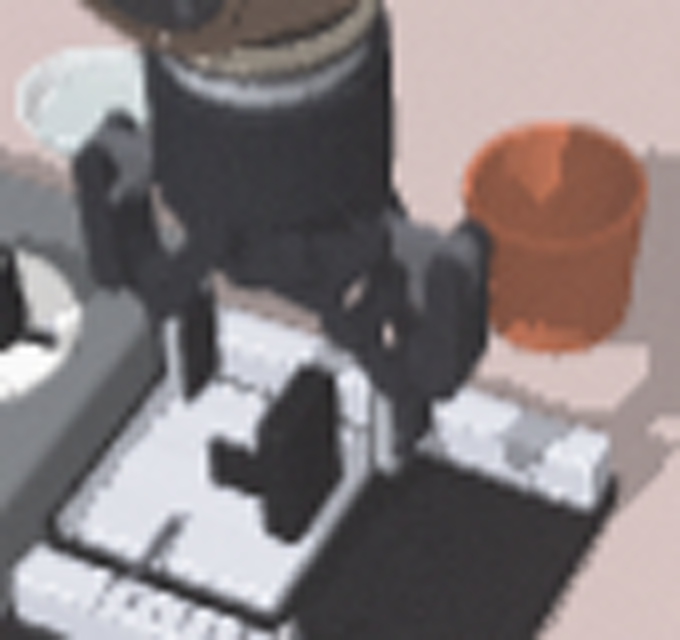

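The fingers straddle the plate front and back, tips at about (188,400) and (395,468), clear of the rails. I'll lower and grip.

{"fn": "drive_tool", "kwargs": {"steps": [[0.9, 0, 0, 0, 0.8], [0.9, 0, 0, 0, 0.8], [0, 0, 0, 0, 0.5], [0, 0, 0, 0, 0.3], [0, 0, 0, 0, 0], [0, 0, 0, 0, 0], [0, 0, 0, 0, 0], [0, 0, 0, 0, 0]], "force": 70}}

```text
time: 12.3
eef_pos: [0.5438, 0.1385, 0.0498]
tcp_rot: [0.464, 0.534, -0.464, 0.533]
contact_force: [-3.2, -1.3, 4.8]
opening: 0.151
```

```bash
python3 -c "
from h import *
delta([.5435,.138,.049])"
```

```text
delta tool cm [ 0.08 -0.04  0.04] yaw y 7.9 pos [0.5438 0.1385 0.0498] F [-3.17 -1.33  4.78] Mz [-0.161  0.465 -0.478] op 0.151 t 12.3 q6 -0.07 x [-0.001  0.    -1.   ]
```

{"fn": "drive_tool", "kwargs": {"steps": [[0, -0.5, 0, 0, 0], [0, -1, 0, 0, 0], [0, -1, 0, 0, 0], [0, -1, 0, 0, 0], [0, -1, 0, 0, 0], [0, -0.5, 0, 0, 0], [0, 0, 0, 0, 0], [0, 0, 0, 0, 0]]}}

```text
time: 13.1
eef_pos: [0.4966, 0.1324, 0.0499]
tcp_rot: [0.467, 0.532, -0.462, 0.535]
contact_force: [7.2, 3.9, -5.0]
opening: 0.152
```

```bash
python3 -c "
from h import *
delta([.5435,.138,.049])
c=cam('side'); save(c,'side7',(185,225,255,290),11)"
```

```text
delta tool cm [0.12 4.72 0.09] yaw y 7.91 pos [0.4966 0.1324 0.0499] F [ 7.23  3.88 -5.03] Mz [ 0.407 -0.515 -0.432] op 0.152 t 13.1 q6 -0.08 x [ 0.007  0.002 -1.   ]
```

View pics/side7.png

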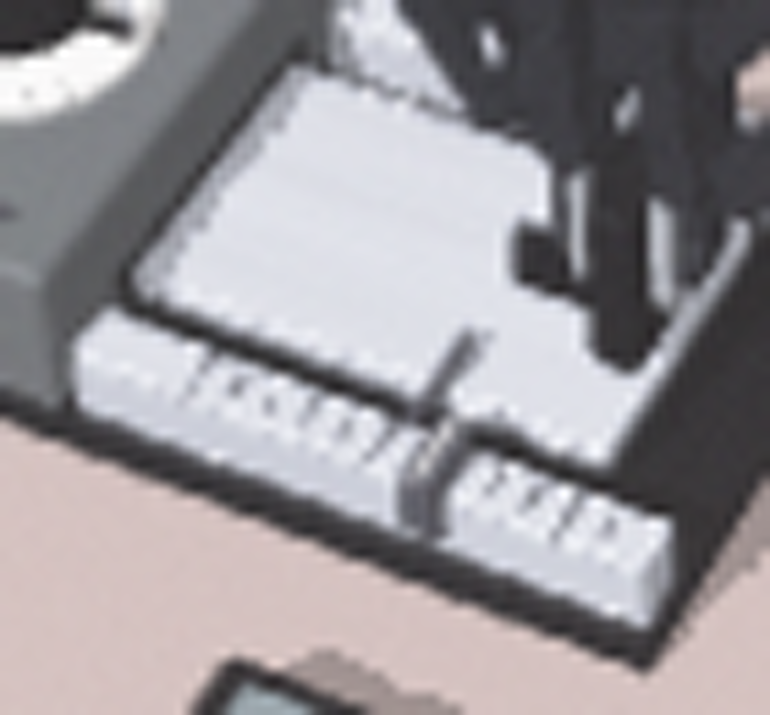

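The slide is out about 48 mm. The pointer runs from (475,335) to (427,408), and the clip with its white line is at about (432,470), a few mm further out. I'll measure the gap on rectified planes.

```bash
cat > gap.py <<'E'
from h import *
p=np.load('p.npy'); c=cam('side'); t=cam('top')
def rect(c,z,xs,ys,off):
    X,Y=np.meshgrid(xs,ys); P=R.from_euler('z',p[2]).apply(np.c_[X.ravel(),Y.ravel(),0*X.ravel()])+[p[0],p[1],z]
    m=(proj(c,P)-off).astype(np.float32).reshape(*X.shape,2); return cv2.remap(cv2.cvtColor(c['frame'],cv2.COLOR_RGB2GRAY),m,None,cv2.INTER_CUBIC)
xs=np.arange(-.125,-.075,.001)
def prof(c,off):
  print('x ',*[int(-x*1000+.5) for x in xs])
  for z,ys in((.036,np.arange(.030,.056,.003)),(.042,np.arange(.051,.085,.003))):
    for y,r in zip(ys,rect(c,z,xs,ys,off)): print(int(z*1000),round(y*1000),*r)
prof(c,p[6:8])
save(t,'t8',(150,170,225,245),8)
E
python3 gap.py
```

```text
x  125 124 123 122 121 120 119 118 117 116 115 114 113 112 111 110 109 108 107 106 105 104 103 102 101 100 99 98 97 96 95 94 93 92 91 90 89 88 87 86 85 84 83 82 81 80 79 78 77 76
36 30 227 228 225 224 225 225 225 226 225 225 224 223 223 223 224 225 225 225 225 224 224 224 224 224 224 226 224 215 204 191 185 192 198 194 187 186 193 209 222 227 226 224 224 223 223 223 223 223 223 224
36 33 226 225 225 225 225 225 225 224 225 225 225 225 225 225 225 225 225 225 224 224 224 224 224 224 225 224 225 221 207 193 181 164 141 126 123 141 170 200 217 223 226 226 224 224 224 224 224 224 224 224
36 36 225 225 225 225 224 224 224 224 224 224 225 225 225 225 225 225 225 224 224 224 225 225 225 225 226 228 224 208 187 164 143 127 113 105 112 137 168 196 217 227 226 223 223 223 223 223 224 224 224 224
36 39 225 225 225 225 225 225 225 225 226 227 227 226 225 225 225 226 226 225 225 224 225 225 226 226 226 223 219 207 184 167 153 133 112 101 110 136 167 200 217 222 226 225 224 224 224 224 224 224 224 224
36 42 224 224 225 225 225 225 225 224 224 225 225 224 224 224 224 224 225 225 224 224 224 224 223
[... 2603 characters left out ...]
158 186 215 233 236 229 214 188 163 164 190 220 235 233 226 214 198 179 170 181 202 219 225 225
42 78 230 227 224 217 208 204 212 227 234 230 224 220 206 169 128 96 80 86 103 122 143 164 175 165 150 150 166 192 212 221 225 228 224 208 186 173 182 204 220 227 225 220 213 206 203 207 215 223 227 227
42 81 222 228 231 231 229 225 224 230 236 242 242 228 199 163 120 95 87 88 95 105 115 124 132 142 144 153 175 199 219 232 236 238 237 228 212 199 201 215 227 230 228 228 225 222 221 225 231 235 233 227
42 84 211 217 221 221 219 212 204 202 212 216 202 182 154 123 101 86 82 90 99 99 99 103 106 113 135 168 200 223 225 218 215 216 218 217 212 206 201 205 211 215 216 216 213 206 200 200 207 214 215 211
```

The pointer sits at x≈−92 mm and the clip's white line at ≈−102.3, so the gap is about 10 mm. I'll move 9 mm and remeasure.

{"fn": "drive_tool", "kwargs": {"steps": [[0, -0.4, 0, 0, 0], [0, -0.3, 0, 0, 0], [0, -0.2, 0, 0, 0], [0, 0, 0, 0, 0], [0, 0, 0, 0, 0], [0, 0, 0, 0, 0]]}}

```text
time: 13.85
eef_pos: [0.4881, 0.1313, 0.0499]
tcp_rot: [0.467, 0.532, -0.462, 0.535]
contact_force: [7.5, 4.0, -5.1]
opening: 0.152
```

```bash
cat > gap2.py <<'E'
import io,contextlib
with contextlib.redirect_stdout(io.StringIO()): from gap import *
delta([.5435,.138,.049])
xs=np.arange(-.116,-.09,.001)
print(*[int(-x*1000+.5) for x in xs])
for n,cc,o in(('side',c,p[6:8]),('top',t,p[4:6])):
  for z,ys in((.036,np.arange(.036,.055,.004)),(.042,np.arange(.054,.081,.004))):
    for y,r in zip(ys,rect(cc,z,xs,ys,o)): print(n,int(z*1000),round(y*1000),*r)
E
python3 gap2.py
```

```text
delta tool cm [0.13 5.58 0.1 ] yaw y 7.89 pos [0.4881 0.1313 0.0499] F [ 9.18  4.08 -5.24] Mz [ 0.573 -0.608 -0.434] op 0.156 t 13.95 q6 -0.08 x [ 0.007  0.003 -1.   ]
116 115 114 113 112 111 110 109 108 107 106 105 104 103 102 101 100 99 98 97 96 95 94 93 92 91 90
side 36 36 224 224 225 225 225 225 225 225 224 225 229 223 197 163 124 97 97 117 152 186 215 229 228 224 224 223 222
side 36 40 226 226 226 225 225 224 224 224 225 225 222 216 197 161 125 100 95 113 150 187 214 228 232 228 224 224 223
side 36 44 224 225 225 226 226 225 224 224 226 229 222 203 177 147 116 98 97 114 144 181 209 220 224 225 224 224 225
side 36 48 225 222 222 230 240 239 227 215 214 227 238 229 199 163 126 99 96 119 161 203 235 242 234 227 222 220 223
side 36 52 180 171 170 173 173 170 162 166 179 187 179 165 157 162 161 144 128 130 152 185 211 223 218 204 194 196 206
side 42 54 221 227 221 205 189 190 211 230 223 200 169 137 106 91 103 140 185 220 231 229 224 217 216 222 231 238 238
side 42 58 118 123 130 131 137 145 144 137 131 140 162 182 176 155 135 133 148 165 176 177 168 160 158 162 170 181 185
side 42 6
[... 934 characters left out ...]
 81 80 80 79 79 78 78 78 77 77 77 76 76 76 75 75 75 75 75 74 74
top 42 54 81 81 81 81 81 80 80 80 79 79 79 79 78 78 77 76 76 76 75 75 75 75 75 75 74 74 73
top 42 58 80 81 81 81 81 81 81 81 80 79 79 79 78 78 77 77 76 76 76 76 76 76 76 76 76 75 74
top 42 62 81 81 81 81 81 81 81 80 80 80 79 79 78 78 78 78 77 77 76 75 75 75 75 75 74 74 73
top 42 66 81 81 81 81 81 81 80 80 80 79 79 79 78 78 77 77 77 76 76 76 76 76 75 75 74 74 74
top 42 70 81 81 82 82 82 81 81 80 80 80 79 79 78 78 77 77 76 76 76 76 75 75 75 75 74 74 74
top 42 74 81 81 82 82 82 82 81 80 80 79 79 79 79 78 77 77 76 76 76 76 76 76 76 75 75 74 74
top 42 78 80 81 81 81 81 81 81 81 81 81 80 80 79 78 78 77 77 76 76 76 76 75 75 74 74 73 73
```

{"fn": "drive_tool", "kwargs": {"steps": [[0, -0.1, 0, 0, 0], [0, -0.08, 0, 0, 0], [0, 0, 0, 0, 0], [0, 0, 0, 0, 0], [0, 0, 0, 0, 0]]}}

```text
time: 14.45
eef_pos: [0.4864, 0.1311, 0.0499]
tcp_rot: [0.467, 0.532, -0.462, 0.535]
contact_force: [8.8, 5.4, -4.9]
opening: 0.153
```

```bash
python3 gap2.py | grep -v top
python3 - <<'E'
from h import *
c=cam('side'); save(c,'side9',(205,235,250,275),16)
E
```

```text
delta tool cm [0.13 5.75 0.1 ] yaw y 7.89 pos [0.4864 0.1311 0.0499] F [ 8.82  5.01 -5.42] Mz [ 0.506 -0.646 -0.445] op 0.153 t 14.55 q6 -0.08 x [ 0.008  0.003 -1.   ]
116 115 114 113 112 111 110 109 108 107 106 105 104 103 102 101 100 99 98 97 96 95 94 93 92 91 90
side 36 36 225 225 225 225 225 224 225 229 225 210 188 158 124 104 96 107 132 164 197 215 224 227 225 223 223 223 223
side 36 40 225 225 225 225 225 224 224 225 226 217 193 167 136 107 95 105 136 174 208 226 226 223 224 224 224 224 224
side 36 44 225 226 226 227 226 225 226 223 213 195 170 147 129 113 100 104 131 170 203 228 235 228 223 223 224 225 225
side 36 48 224 222 222 230 240 239 228 217 206 197 186 165 133 106 93 103 127 165 202 227 241 241 233 227 222 220 223
side 36 52 179 171 170 173 172 169 157 148 146 143 141 139 129 111 102 112 138 170 198 215 221 219 212 202 193 195 205
side 42 54 222 227 221 206 188 174 173 169 153 133 110 96 99 123 159 193 222 239 239 230 222 216 215 222 231 237 238
side 42 58 119 122 128 127 128 129 124 123 121 111 99 93 106 134 158 167 167 166 170 172 166 158 157 162 169 181 186
side 42 62 58 57 57 59 61 63 66 71 75 84 99 116 141 163 168 151 121 94 73 64 62 61 61 63 64 65 69
side 42 66 116 118 110 96 83 76 74 80 92 103 121 148 177 194 179 146 119 112 112 107 94 90 90 87 84 86 84
side 42 70 220 214 197 173 146 118 96 86 87 96 109 131 160 186 191 166 145 155 185 212 224 226 216 187 154 136 149
side 42 74 225 223 216 189 153 121 95 85 90 102 113 130 156 177 183 175 160 162 185 211 227 232 227 212 186 164 164
side 42 78 229 224 221 206 169 129 97 81 86 102 122 143 165 175 164 149 149 165 191 210 220 224 227 223 207 186 174
```

View pics/side9.png

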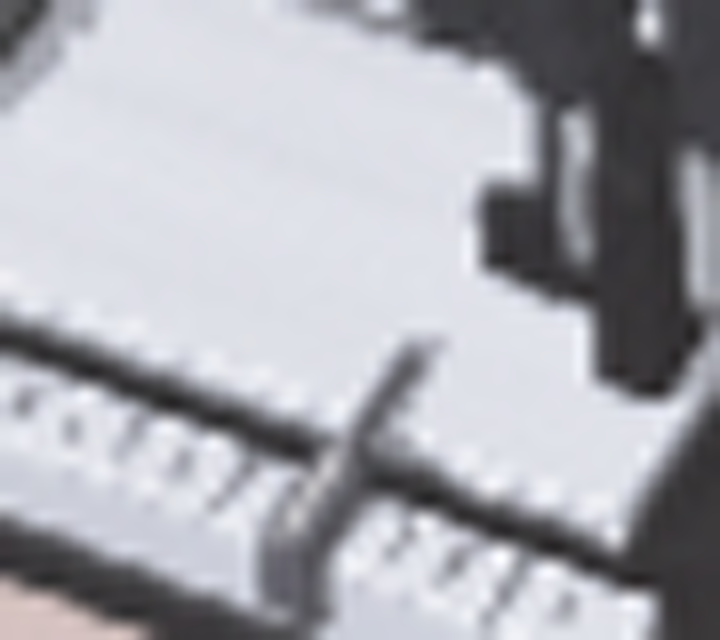

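The view shows the pointer, (425,345) to (345,450), running straight into the middle of the clip near (300,510), and the numbers agree: pointer −102.1, white line −102.3 ± 0.4 mm. The handle is still gripped and steady, so I'll hand in.

```bash
python3 -c "
from h import *
delta([.5435,.138,.049]); sign_off()"
```

```text
delta tool cm [0.13 5.75 0.1 ] yaw y 7.89 pos [0.4864 0.1311 0.0499] F [ 8.94  6.29 -4.85] Mz [ 0.472 -0.639 -0.39 ] op 0.157 t 14.6 q6 -0.08 x [ 0.008  0.003 -1.   ]
the job is handed in; nothing more can be done
```

With the shutter still shut, I turned the counter knob anticlockwise to its zero stop. I then pulled the shutter out about 58 mm to the index clip and handed the job in at 14.6 s, still gripping the handle.

- **Counter:** torque about the knob axis jumped from 0.02 to 1.2 N m at the stop. A picture after letting go showed the nib at the pin.
- **Shutter:** in the last side view the pointer was at x ≈ −102.1 mm and the clip's white line at ≈ −102.3 mm (±0.5 mm). The grip was steady under about 9–11 N of spring pull.
- **Other things:** the clip had not moved during the last 10 mm of the pull. The side pictures showed the nearby things in place up to the pull. I did not check all of them again afterwards.
- **Limits of the checks:** the arm hid the top camera at the end, so the alignment rests on the side camera alone. My early hand-picked estimate of the gap was about 2–3 mm larger than this, and I trusted the close measurement.

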